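Clear the basket off the ultrasonic cleaner and hold its lid open

ROBOT

A 6-joint arm with a two-finger parallel gripper is mounted at the origin on the work surface. World frame = base frame: x ahead of the robot, y to its left, z up, the work surface at z = 0. Lengths are in m, angles in rad, forces in N, time in s.
With the tool pointing down it reaches from about 0.3 to 0.775 m from the base axis. Payload 14.6 kg.
Tool frame: the origin (TCP) lies on the mounting face of the last link; the fingertips stand 199 mm ahead of it and the grasp point (between the pads) lies 180 mm ahead of it; z points along the fingers, y is the line along which they close (so a half turn about z gives the same grasp; the last joint's range is limited). The gripper opens to 94 mm and grips with 3 to 60 N. Pads are 16 mm wide; open, the fingers measure 119 mm over their backs; the gripper's body (75 mm by 177 mm) begins 78 mm behind the grasp point.
Start: joints at [-1.376, 0.3, 1.521, -0, 1.321, -0.067], TCP at [0.142, -0.531, 0.405] pointing down, gripper open.
Joint ranges: [-3.03, 3.03], [-0.79, 2.21], [0.23, 2.52], [-1.04, 4.18], [0, 3.07], [-2.55, 2.55]. Speed limits (rad/s): [2.22, 2.22, 2.57, 3.14, 3.14, 3.14].

INTERFACE

Orientations are given as [roll, pitch, yaw] about the fixed x, y, z axes, in that order (R = Rz(yaw) Ry(pitch) Rx(roll)).
In Python, from station import telemetry, cams, workorder, finder gives the robot as it stands.
- The arm moves only by the tool jog_arm, never from a script. Its argument "rows" is a list of rows, each an object with "gripper": the finger opening in m, from 0 to 0.094; "slide": the shift along the tool's x, y, z in m, a list of three; "spin": the turn about the tool's z in rad. In form: [{"gripper": gripper, "slide": [tx, ty, tz], "spin": spin}, ...]. A call has 1 to 8 rows; each row is the pose to reach, as a shift and turn from the pose commanded when the call began, along the tool's axes at that moment; what a row does not reach only later rows make up. A row lasts 1/10 s, in which the tool goes at most 50 mm and 8.59 degrees, less where a joint would pass 70% of its speed; a pose out of reach is approached as far as the arm can. A call with a gripper value outside its range is refused whole. The fingers move at their own pace and stop on an object; "squeeze" is the grip in N (left out, the last holds). Time passes only in rows, so rows that repeat a pose let the fingers close. It gives the time, the measured TCP pose, the force, the opening and the grip force at its end, in the units of the state.
- telemetry.get_obs(): the state, without advancing time (a new reading comes with each control period).
- cams.camera(name): name is "scene" or "top" or "wrist"; returns (picture, depth): 420x560x3 uint8, red, green, blue; 420x560 float32, m along the optical axis (not along the pixel's ray), 0 where there is no reading.
- cams.camera_info(name): a dict with "camera_matrix" (3x3 intrinsics, pixels), "R" (3x3) and "t" (3): a world point X has camera coordinates R X + t; the wrist camera has in their place "tool_from_camera" (4x4, takes a point from camera to tool coordinates, whose origin is the TCP and whose axes are the flange's). Camera axes: x right, y down, z forward; pixel columns grow to the right and rows downward; lengths in m; the calibration is good to about 2 mm. A picture is of the moment at which its call begins: read the wrist's pose just before it. camera_info takes no time and is no camera call.
- workorder.hand_in(): hands the job in; it is judged then, once.
Trained networks look in the newest picture that a camera, given by its name, has taken for a name from the list of things; names that differ only in an ending like _2 or _b are one class to them, and where a whole thing is asked for, a point or a joint stands for the part that bears it (a point fixed in the world has none). Each returns a list of dicts, best first, with "confidence" (0 to 1); they miss things now and then, are a little off and sometimes report something else, mostly with a low value. They report only what shows in the picture. A call takes as long as a camera call. They do not tell look-alikes from the thing itself.
- finder.find_in(target, camera): "point" ([x, y, z] in m, in world coordinates, good to about 4 mm: the middle of the surface that is visible of it).
- finder.masks_of(target, camera): "region" (420x560 bool, what is visible of it).
The state is a dict: "time_s": time; "qpos": joint angles; "joint_vel": joint speeds; "tau": joint torques, N m; "ee_pos": TCP position; "eef_rot": TCP orientation; "force": force on the tool from outside, world axes, zero at the start; "moment": the same for the moment, N m; "grip_width": finger opening in m; "grip_force": force on a finger pad.
Only numpy, scipy, OpenCV 4.12 (cv2) and the standard library are available. Lean on these libraries where they do the work, as an engineer would, in place of code of your own. Each camera call takes 0.05 s, during which the arm holds its last target. There are 200 camera calls.

TASK

Somebody left the wire parts basket standing on the closed lid of the ultrasonic cleaner: hang it by its handle on the hook of the drip stand and let go of it, keeping the lid shut meanwhile. Then lift the cleaner's lid and hold it still at about 60 degrees open, so that I can reach into the tank with both hands; it falls shut by itself, so finish while still holding it there and do not let go. Leave the bur block, the ball vise and the dish where they are.

Things in the scene. Friction and masses are not known exactly. Their poses are not given: they have to be found in the camera images.
- cleaner: Bench-top ultrasonic cleaner, a white box with a steel tank, fixed to the bench: 165 (x, depth) x 205 (y, width) x 140 mm high without lid. Origin: centre of its underside, on the bench; its front (control panel, lid bar) faces its own -x, its +x is the back, z up. Closed, the steel lid lies flat on top, its upper face 149 mm above the bench.
- lid (a joint): Opening angle of the cleaner's lid, rad: 0 shut (level), grows as the front edge rises, 1.047 is 60 degrees, hinge stop at 1.40. A steel lid of about 0.45 kg, 173 mm deep x 211 mm wide, hinged along the cleaner's back edge; no stay or spring, it falls shut from any angle when let go. Lifting it takes about 1.5 to 3 N at the bar.
- lid_hinge (a point): Middle of the lid's hinge line, at the back edge of the cleaner, 146 mm above the bench; the line runs along the cleaner's y.
- lid_handle (a point): Centre of the black lift bar: round, 12 mm thick, 120 mm long along the cleaner's y, 40 mm in front of the lid's front edge on two 8 mm arms (52 mm either side of its middle), 34 mm of air between bar and lid. 213 mm from the hinge line; height 148 mm shut, about 331 mm at 60 degrees. The bar moves with the lid and can turn between the fingers as the lid swings.
- basket: Loose wire basket, about 0.2 kg: 80 (x) x 110 (y) x 45 mm high, with a rigid grey arched handle (bail) of 8 mm round rod over its middle, along its y: legs at y = +-53 mm, straight level top from y = -43 to +43 mm, rod centre 120 mm above the basket's underside. Origin: centre of the underside. It starts standing upright on the closed lid.
- basket_bail (a point): Centre of the straight top of the basket's handle (middle of the rod), 120 mm above the basket's underside; axes as the basket's, the rod runs along y.
- drip_stand: Drip stand, fixed to the bench: a dark steel foot 160 (x) x 100 (y) x 12 mm, an upright 12 mm steel rod 250 mm high at x = +50 mm, and from a 26 mm clamp block near its top (226 mm) a hook of 8 mm rod, dipped in black soft plastic, pointing to its own -x. Origin: centre of the foot's underside.
- hook_saddle (a point): Lowest point of the hook's trough, on the top of the rod, where the basket's handle shall lie: at x = -30 mm of the stand, 217 mm above the bench; axes as the stand's. The trough is about 16 mm long in x; behind it the rod rises to 226 mm (centre line) and runs back to the upright.
- hook_tip (a point): End of the upturned hook tip (centre of its 4 mm radius round end), 22 mm in front (-x) of the saddle and 236 mm above the bench; a handle must pass over it.
- bur_block: Bystander: loose dark wood block with upright steel burs, 50 x 90 x 30 mm, 76 mm high over the burs. Origin: centre of the underside.
- ball_vise: Bystander: steel engraver's ball vise, 84 mm foot diameter, 86 mm high, 1.6 kg. Origin: centre of the underside.
- dish: Bystander: small white ceramic dish, 72 mm diameter, 30 mm high. Origin: centre of the underside.
Mind the look-alikes: they are no part of the job. What is shaped like the basket but purple is not meant. Several things have the shape of the drip_stand; the one meant has the colours described above.

How it is judged:
On the way, in this order (a step that is already met when the one before it is completed fails the run):
1. the basket hangs by its handle on the hook, let go, with the lid still shut (distance between basket_bail and hook_saddle below 0.03 m and contact force between basket and drip_stand above 0.4 N and height (world z) of basket above 0.06 m and angle between basket's own z axis and vertical below 0.4 rad and contact force between basket and the fingers below 0.05 N and value of joint lid below 0.1 rad), for 0.3 s.
2. the gripper has raised the lid to about 60 degrees (value of joint lid between 0.907 and 1.187 rad and contact force between lid and the fingers above 0.3 N), for 0.3 s.
At the end, for the whole second after the job is handed in: The fingers, and no loose thing, hold the lid still at 60 +-8 degrees (bar over 300 mm high, contact over 0.3 N, under 0.1 rad/s); the basket hangs at rest on the hook, untouched by the fingers, mid-handle within 30 mm of the saddle, upright within 0.4 rad, underside over 60 mm high (all of step 2 and velocity of joint lid between -0.1 and 0.1 rad/s and height (world z) of lid_handle above 0.3 m and contact force between lid and bur_block below 0.05 N and contact force between lid and ball_vise below 0.05 N and contact force between lid and dish below 0.05 N and contact force between lid and basket below 0.05 N and distance between basket_bail and hook_saddle below 0.03 m and contact force between basket and drip_stand above 0.4 N and height (world z) of basket above 0.06 m and angle between basket's own z axis and vertical below 0.4 rad and contact force between basket and the fingers below 0.05 N and linear speed of basket below 0.1 m/s); the arm keeps its last pose, push and grip.
It fails at once if the lid is raised before the basket hangs on the hook (value of joint lid above 0.2 rad and distance between basket_bail and hook_saddle above 0.06 m).
It fails at once if a bystander (bur block, ball vise, dish) is shifted by more than 30 mm or tipped (distance of any of bur_block, ball_vise, dish from where it was at the start of the episode above 0.03 m or angle between any of bur_block, ball_vise, dish's own z axis and vertical above 0.5 rad).
It also fails if it takes over 54 s, if anything falls off the work surface, if the arm or the gripper's body presses on something with over 40 N, if the wrist force passes 120 N, or if a joint passes its speed limit or range.

## Working session

There is one attempt and no reset: what is moved stays moved. The work goes in short steps, Python scripts to look and compute and a tool call to move; the robot and the scene stay as the last step left them, time stands still between calls to the robot, and variables do not carry over. Pictures are saved under pics/ and viewed, at most 10 in all, crops included, and the job is handed in when it is done.

Besides the shell and the picture viewer there is one more tool, called after ">>>" by a JSON object that holds its "api" and its "payload", one argument or row to a line. jog_arm: Moves the arm, as the interface text tells. Its arguments: {"type":"object","properties":{"rows":{"type":"array","items":{"type":"object","properties":{"gripper":{"type":"number"},"slide":{"type":"array","items":{"type":"number"}},"spin":{"type":"number"}}}},"squeeze":{"type":"number"}},"required":["rows"]}

```bash
mkdir -p pics
cat > h.py <<'E'
import numpy as np, cv2
from station import telemetry, cams, workorder, finder
def cloud(name, depth, stride=1):
    i=cams.camera_info(name);K=np.array(i["camera_matrix"]);R=np.array(i["R"]);t=np.array(i["t"])
    v,u=np.mgrid[0:420,0:560]
    c=np.stack([(u-K[0,2])/K[0,0]*depth,(v-K[1,2])/K[1,1]*depth,depth],-1)
    return (c-t)@R
E
python3 - <<'E'
from h import *
out=[]
for n in("scene","top"):
    p,d=cams.camera(n); np.savez(f"{n}0.npz",p=p,d=d); cv2.imwrite(f"pics/{n}0.png",p[:,:,::-1])
    for t in("basket","drip_stand","cleaner","lid_handle","ball_vise","bur_block","dish"):
        for r in finder.find_in(t,n): print(n,t,np.round(r["point"],3),round(r["confidence"],2))
print(telemetry.get_obs())
E
```

```text
scene basket [0.59  0.212 0.173] 0.84
scene basket [0.804 0.23  0.027] 0.81
scene drip_stand [ 0.287 -0.219  0.012] 0.89
scene drip_stand [ 0.636 -0.207  0.01 ] 0.57
scene drip_stand [0.592 0.212 0.176] 0.5
scene drip_stand [0.62  0.236 0.151] 0.3
scene cleaner [0.649 0.23  0.147] 0.83
scene cleaner [ 0.638 -0.204  0.006] 0.17
scene lid_handle [0.622 0.236 0.149] 0.98
scene ball_vise [0.729 0.    0.06 ] 0.93
scene bur_block [0.55  0.001 0.031] 0.83
scene dish [ 0.41  -0.003  0.014] 0.77
top basket [0.799 0.229 0.026] 0.65
top basket [0.588 0.213 0.177] 0.58
top drip_stand [ 0.265 -0.215  0.009] 0.96
top drip_stand [ 0.62  -0.203  0.01 ] 0.62
top cleaner [0.599 0.227 0.148] 0.87
top lid_handle [0.602 0.238 0.15 ] 0.64
top ball_vise [0.698 0.004 0.064] 0.64
top bur_block [ 0.537 -0.004  0.024] 0.9
top bur_block [0.602 0.226 0.149] 0.25
top dish [0.424 0.    0.017] 0.68
{'time_s': 0.8, 'qpos': array([-1.37554476e+00,  2.99857649e-01,  1.52097278e+00,  3.80106484e-06,
        1.32070697e+00, -6.66292343e-02]), 'joint_vel': array([ 1.56234070e-05, -2.89729857e-04, -3.95936516e-05, -3.39870366e-05,
        7.56869478e-05, -1.81244764e-05]), 'tau': array([-8.41887741e-04, -5.31634748e+01, -3.52901495e+01,  7.07914168e-02,
        2.13607511e-02, -2.45008255e-05]), 'ee_pos': array([ 0.14237357, -0.53124211,  0.40468035]), 'eef_rot': array([3.14153727e+00, 4.43383974e-09, 2.61879864e-01]), 'force': array([-0.11117248, -0.4418378 ,  0.18388861]), 'moment': array([-0.03279796,  0.05256446, -0.00706305]), 'grip_force': 0.0, 'grip_width': 0.0941147181634437}
```

```bash
python3 -c "
import cv2,numpy as np
a=cv2.imread('pics/scene0.png');b=cv2.imread('pics/top0.png')
cv2.imwrite('pics/both.png',np.vstack([a,b])[:, :] if 0 else cv2.resize(np.hstack([a,b]),(800,300)))
cv2.imwrite('pics/s800.png',cv2.resize(a,(800,600)));cv2.imwrite('pics/t800.png',cv2.resize(b,(800,600)))"
```

```text
(no output)
```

View pics/s800.png

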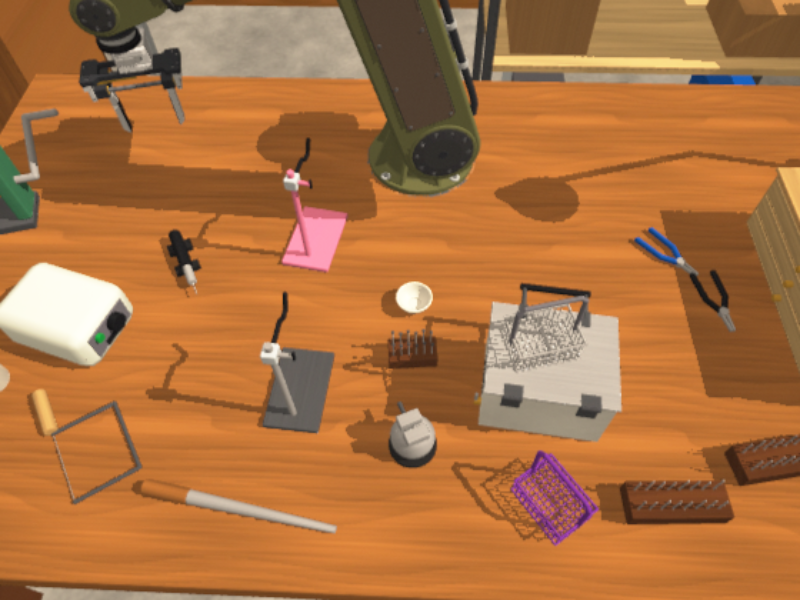

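View pics/t800.png

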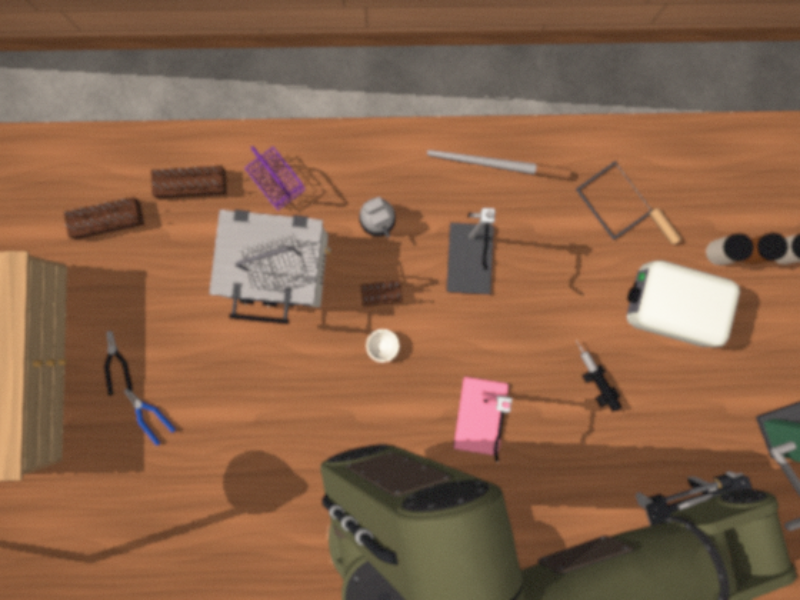

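In the scene picture (800 px) there are two baskets: grey on the lid at (548,330) and purple at (553,500). There are also two stands: one with a dark foot at (300,390) and one with a pink foot at (315,240). The grey basket and the dark-footed stand fit the description. I'll confirm both in one crop and measure the bail, hook and bar.

Run:
```python
from h import *
a=cv2.imread('pics/scene0.png')
c1=cv2.resize(a[190:310,165:285],(400,400),interpolation=3);c2=cv2.resize(a[185:305,330:450],(400,400),interpolation=3)
cv2.imwrite('pics/crop.png',np.hstack([c1,c2]))
def line(P,l):
    if len(P)<5: print(l,len(P));return
    m=np.median(P,0);w=np.linalg.svd(P[:,:2]-P[:,:2].mean(0),full_matrices=False)[2][0]
    s=(P[:,:2]-P[:,:2].mean(0))@w
    print(l,len(P),'mean',P.mean(0).round(4),'mid',(P[:,:2].mean(0)+w*(np.percentile(s,1)+np.percentile(s,99))/2).round(4),'dir',w.round(3),'len',np.ptp(s).round(3),'z',P[:,2].min().round(3),P[:,2].max().round(3))
for n in("scene","top"):
    f=np.load(n+"0.npz");d=f["d"];X=cloud(n,d);x,y,z=X[...,0],X[...,1],X[...,2];ok=d>0
    B=lambda x0,x1,y0,y1,z0,z1:X[ok&(x>x0)&(x<x1)&(y>y0)&(y<y1)&(z>z0)&(z<z1)]
    line(B(.5,.7,.1,.35,.255,.29),n+' bail')
    line(B(.5,.7,.1,.35,.17,.2),n+' basketrim')
    L=B(.45,.75,.08,.38,.142,.156);line(L,n+' lid')
    r=cv2.minAreaRect(L[:,:2].astype(np.float32)*1000);print(r)
    line(B(.40,.497,.1,.4,.13,.17),n+' bar')
    line(B(.5,.64,-.3,-.1,.19,.26),n+' hook')
    F=B(.5,.75,-.3,-.1,.006,.02);print(n,'foot',cv2.minAreaRect(F[:,:2].astype(np.float32)*1000))
    H=B(.5,.75,-.3,-.1,.19,.27)
    for q in H[np.argsort(H[:,0])][::max(1,len(H)//22)]:print(q.round(3),end=' ')
    print()
```

```text
scene bail 205 mean [0.5943 0.2052 0.2703] mid [0.5935 0.2081] dir [ 0.259 -0.966] len 0.115 z 0.255 0.277
scene basketrim 466 mean [0.597  0.2104 0.1867] mid [0.5973 0.2095] dir [ 0.306 -0.952] len 0.114 z 0.171 0.2
scene lid 5703 mean [0.6126 0.2313 0.1498] mid [0.6124 0.228 ] dir [0.043 0.999] len 0.221 z 0.142 0.156
((588.0570068359375, 231.66064453125), (211.96023559570312, 225.26406860351562), 83.29379272460938)
scene bar 248 mean [0.4846 0.2401 0.1525] mid [0.4848 0.2429] dir [0.088 0.996] len 0.119 z 0.144 0.158
scene hook 127 mean [ 0.5971 -0.2028  0.2269] mid [ 0.6017 -0.2031] dir [ 0.997 -0.081] len 0.077 z 0.213 0.243
scene foot ((621.245361328125, -195.77804565429688), (224.2766876220703, 181.79202270507812), 7.648658275604248)
[ 0.563 -0.202  0.238] [ 0.57  -0.2    0.228] [ 0.576 -0.198  0.222] [ 0.583 -0.198  0.216] [ 0.598 -0.2    0.217] [ 0.611 -0.207  0.231] [ 0.624 -0.205  0.23 ] [ 0.637 -0.203  0.23 ] [ 0.647 -0.206  0.23 ] [ 0.658 -0.198  0.229] [ 0.663 -0.214  0.25 ] [ 0.666 -0.199  0.238] [ 0.668 -0.198  0.23 ] [ 0.67  -0.172  0.23 ] [ 0.67  -0.189  0.23 ] [ 0.
[... 753 characters left out ...]
.6002 -0.2034] dir [-0.997  0.08 ] len 0.078 z 0.211 0.242
top foot ((620.1857299804688, -197.32321166992188), (236.90814208984375, 189.7996368408203), 0.5995562076568604)
[ 0.562 -0.199  0.239] [ 0.571 -0.203  0.232] [ 0.582 -0.199  0.211] [ 0.593 -0.201  0.214] [ 0.602 -0.205  0.227] [ 0.61  -0.208  0.229] [ 0.618 -0.203  0.228] [ 0.629 -0.205  0.23 ] [ 0.638 -0.203  0.227] [ 0.646 -0.204  0.226] [ 0.653 -0.214  0.216] [ 0.655 -0.197  0.237] [ 0.657 -0.202  0.24 ] [ 0.66  -0.205  0.238] [ 0.662 -0.205  0.241] [ 0.664 -0.204  0.246] [ 0.666 -0.203  0.251] [ 0.667 -0.173  0.236] [ 0.668 -0.214  0.25 ] [ 0.67  -0.182  0.233] [ 0.671 -0.197  0.239] [ 0.675 -0.206  0.233] [ 0.677 -0.206  0.235]
```

View pics/crop.png

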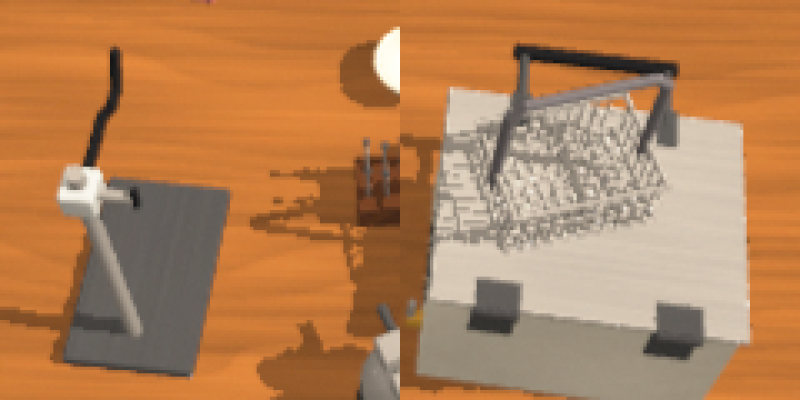

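The crop confirms it: the left half shows the dark foot, steel upright and black hook, and the right half shows the grey basket on the lid. I'll grip the bail 27 mm off its middle so the fingers clear the hook.

```bash
cat >> h.py <<'E'
def go(pts):
    """pts: list of (x,y,z_tcp,yaw) -> slide, spin from current pose"""
    o=telemetry.get_obs();p=o["ee_pos"];w=o["eef_rot"][2]
    X=np.array([np.cos(w),np.sin(w),0]);Y=np.array([np.sin(w),-np.cos(w),0])
    print("t",round(o["time_s"],2),"at",p.round(4),"yaw",round(w,4),"q",o["qpos"].round(2))
    for x,y,z,yaw in pts:
        d=np.array([x,y,z])-p
        print("slide",[round(float(d@X),4),round(float(d@Y),4),round(float(-d[2]),4)],"spin",round(float(w-yaw),3),"dist",np.linalg.norm(d).round(3))
E
python3 -c "
from h import *
go([(.599,.182,.54,1.838),(.599,.182,.449,1.838)])"
```

```text
t 0.8 at [ 0.1424 -0.5312  0.4047] yaw 0.2619 q [-1.38  0.3   1.52  0.    1.32 -0.07]
slide [0.6257, -0.5707, -0.1353] spin -1.576 dist 0.858
slide [0.6257, -0.5707, -0.0443] spin -1.576 dist 0.848
```

>>> {"api": "jog_arm", "payload": {
  "rows": [
    {"gripper": 0.05,"slide": [0,0,-0.05],"spin": -0.1},
    {"gripper": 0.05,"slide": [0,0,-0.1],"spin": -0.2},
    {"gripper": 0.05,"slide": [0.03,-0.03,-0.135],"spin": -0.35},
    {"gripper": 0.05,"slide": [0.06,-0.06,-0.135],"spin": -0.5},
    {"gripper": 0.05,"slide": [0.095,-0.09,-0.135],"spin": -0.65},
    {"gripper": 0.05,"slide": [0.13,-0.12,-0.135],"spin": -0.8},
    {"gripper": 0.05,"slide": [0.165,-0.15,-0.135],"spin": -0.95},
    {"gripper": 0.05,"slide": [0.2,-0.185,-0.135],"spin": -1.1}
  ],
  "squeeze": 50
}}

```text
time_s: 1.6
ee_pos: [0.2882, -0.2992, 0.5397]
eef_rot: [3.141, 0.0, 1.367]
force: [0.1, -0.8, -0.3]
grip_width: 0.05
grip_force: 0.0
```

```bash
python3 -c "
from h import *
go([(.599,.182,.54,1.838),(.599,.182,.449,1.838)])"
```

```text
t 1.6 at [ 0.2882 -0.2992  0.5397] yaw 1.3674 q [-0.89 -0.08  1.63  0.    1.59 -0.69]
slide [0.5341, 0.2072, -0.0003] spin -0.471 dist 0.573
slide [0.5341, 0.2072, 0.0907] spin -0.471 dist 0.58
```

>>> {"api": "jog_arm", "payload": {
  "rows": [
    {"gripper": 0.05,"slide": [0.045,0.017,0],"spin": -0.1},
    {"gripper": 0.05,"slide": [0.09,0.034,0],"spin": -0.2},
    {"gripper": 0.05,"slide": [0.135,0.052,0],"spin": -0.3},
    {"gripper": 0.05,"slide": [0.18,0.07,0],"spin": -0.4},
    {"gripper": 0.05,"slide": [0.225,0.087,0],"spin": -0.45},
    {"gripper": 0.05,"slide": [0.27,0.104,0],"spin": -0.471},
    {"gripper": 0.05,"slide": [0.315,0.122,0],"spin": -0.471},
    {"gripper": 0.05,"slide": [0.36,0.14,0],"spin": -0.471}
  ]
}}

```text
time_s: 2.4
ee_pos: [0.4999, 0.0244, 0.5398]
eef_rot: [3.141, 0.0, 1.833]
force: [0.3, -0.8, -0.0]
grip_width: 0.0501
grip_force: 0.0
```

```bash
python3 -c "
from h import *
go([(.599,.182,.54,1.838),(.599,.182,.449,1.838)])"
```

```text
t 2.4 at [0.4999 0.0244 0.5398] yaw 1.8331 q [-0.02  0.12  1.43 -0.    1.59 -0.29]
slide [0.1265, 0.1366, -0.0002] spin -0.005 dist 0.186
slide [0.1265, 0.1366, 0.0908] spin -0.005 dist 0.207
```

>>> {"api": "jog_arm", "payload": {
  "rows": [
    {"gripper": 0.05,"slide": [0.032,0.034,0],"spin": 0},
    {"gripper": 0.05,"slide": [0.064,0.068,0],"spin": 0},
    {"gripper": 0.05,"slide": [0.096,0.102,0],"spin": 0},
    {"gripper": 0.05,"slide": [0.12,0.13,0],"spin": 0},
    {"gripper": 0.05,"slide": [0.126,0.136,0],"spin": 0},
    {"gripper": 0.05,"slide": [0.126,0.136,0],"spin": 0},
    {"gripper": 0.05,"slide": [0.126,0.136,0],"spin": 0}
  ]
}}

```text
time_s: 3.1
ee_pos: [0.5977, 0.1785, 0.5398]
eef_rot: [3.142, 0.0, 1.832]
force: [-0.2, -0.3, 0.2]
grip_width: 0.0499
grip_force: 0.0
```

Run:
```python
from h import *
o=telemetry.get_obs()
p,d=cams.camera("wrist");i=cams.camera_info("wrist");K=np.array(i["camera_matrix"]);T=np.array(i["tool_from_camera"])
w=o["eef_rot"][2];R=np.array([[np.cos(w),np.sin(w),0],[np.sin(w),-np.cos(w),0],[0,0,-1]])
v,u=np.mgrid[0:420,0:560]
c=np.stack([(u-K[0,2])/K[0,0]*d,(v-K[1,2])/K[1,1]*d,d],-1)
W=(c@T[:3,:3].T+T[:3,3])@R.T+o["ee_pos"]
m=(d>0)&(W[...,2]>.258)&(W[...,2]<.285)&(W[...,0]>.5)&(W[...,0]<.7)
P=W[m];print(len(P),P.mean(0),np.median(P,0),P.min(0),P.max(0))
q=np.linalg.svd(P[:,:2]-P[:,:2].mean(0),full_matrices=False)[2][0];s=(P[:,:2]-P[:,:2].mean(0))@q
print(q,P[:,:2].mean(0)+q*(s.min()+s.max())/2,np.ptp(s))
cv2.imwrite("pics/w1.png",p[:,:,::-1])
go([(.599,.182,.449,1.838)])
```

```text
1494 [0.59034994 0.21451684 0.27109598] [0.58979822 0.2165288  0.27201758] [0.57381837 0.1540718  0.25851893] [0.6098353  0.26443441 0.27492908]
[ 0.26577453 -0.96403522] [0.59178423 0.20931429] 0.11383284116829895
t 3.15 at [0.5976 0.1782 0.5402] yaw 1.8318 q [ 0.23  0.42  1.05 -0.    1.67 -0.03]
slide [0.0033, 0.0023, 0.0912] spin -0.006 dist 0.091
```

View pics/w1.png

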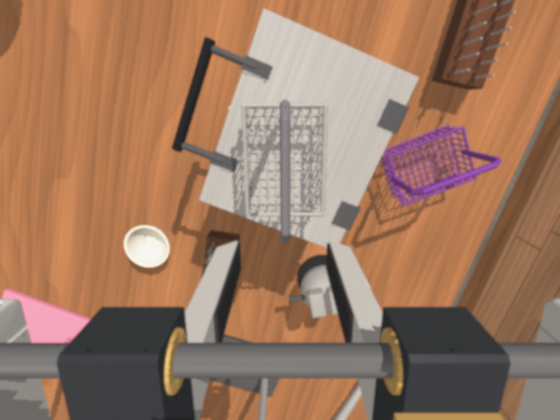

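The wrist picture shows the bail, cols 285 and rows 100–240, centred between the fingers at cols 240–330. It agrees with the scene measurement, so I descend and grip.

>>> {"api": "jog_arm", "payload": {
  "rows": [
    {"gripper": 0.05,"slide": [0.003,0.002,0.035],"spin": 0},
    {"gripper": 0.05,"slide": [0.003,0.002,0.07],"spin": 0},
    {"gripper": 0.05,"slide": [0.003,0.002,0.091],"spin": 0},
    {"gripper": 0.05,"slide": [0.003,0.002,0.091],"spin": 0},
    {"gripper": 0.0,"slide": [0.003,0.002,0.091],"spin": 0},
    {"gripper": 0.0,"slide": [0.003,0.002,0.091],"spin": 0},
    {"gripper": 0.0,"slide": [0.003,0.002,0.091],"spin": 0},
    {"gripper": 0.0,"slide": [0.003,0.002,0.091],"spin": 0}
  ],
  "squeeze": 50
}}

```text
time_s: 3.95
ee_pos: [0.5991, 0.1826, 0.4495]
eef_rot: [3.14, -0.0, 1.833]
force: [0.1, 1.4, 0.1]
grip_width: 0.0217
grip_force: 0.0
```

>>> {"api": "jog_arm", "payload": {
  "rows": [
    {"gripper": 0.0,"slide": [0,0,0],"spin": 0},
    {"gripper": 0.0,"slide": [0,0,0],"spin": 0},
    {"gripper": 0.0,"slide": [0,0,0],"spin": 0},
    {"gripper": 0.0,"slide": [0,0,0],"spin": 0}
  ]
}}

```text
time_s: 4.35
ee_pos: [0.5991, 0.1827, 0.4488]
eef_rot: [3.141, 0.0, 1.833]
force: [-0.7, -0.8, 1.9]
grip_width: 0.0064
grip_force: 50.0
```

>>> {"api": "jog_arm", "payload": {
  "rows": [
    {"gripper": 0.0,"slide": [0,0,-0.01],"spin": 0},
    {"gripper": 0.0,"slide": [0,0,-0.03],"spin": 0},
    {"gripper": 0.0,"slide": [0,0,-0.05],"spin": 0},
    {"gripper": 0.0,"slide": [0,0,-0.07],"spin": 0},
    {"gripper": 0.0,"slide": [0,0,-0.085],"spin": 0},
    {"gripper": 0.0,"slide": [0,0,-0.09],"spin": 0}
  ]
}}

```text
time_s: 4.95
ee_pos: [0.5989, 0.1826, 0.5407]
eef_rot: [3.139, 0.0, 1.833]
force: [-0.7, 0.0, -2.2]
grip_width: 0.0062
grip_force: 50.0
```

```bash
python3 -c "
from h import *
# grasp 27 mm to -y of stand: saddle (.585,-.202), y axis (.08,.997)
go([(.583,-.229,.54,1.491),(.583,-.229,.401,1.491)])"
```

```text
t 4.95 at [0.5989 0.1826 0.5407] yaw 1.8328 q [ 0.24  0.43  1.04 -0.    1.67 -0.02]
slide [-0.3934, -0.122, 0.0007] spin 0.342 dist 0.412
slide [-0.3934, -0.122, 0.1397] spin 0.342 dist 0.435
```

>>> {"api": "jog_arm", "payload": {
  "rows": [
    {"gripper": 0.0,"slide": [-0.01,-0.003,0],"spin": 0.01},
    {"gripper": 0.0,"slide": [-0.03,-0.01,0],"spin": 0.03},
    {"gripper": 0.0,"slide": [-0.06,-0.019,0],"spin": 0.06},
    {"gripper": 0.0,"slide": [-0.09,-0.028,0],"spin": 0.09},
    {"gripper": 0.0,"slide": [-0.12,-0.037,0],"spin": 0.12},
    {"gripper": 0.0,"slide": [-0.15,-0.046,0],"spin": 0.15},
    {"gripper": 0.0,"slide": [-0.18,-0.056,0],"spin": 0.18},
    {"gripper": 0.0,"slide": [-0.21,-0.065,0],"spin": 0.2}
  ]
}}

```text
time_s: 5.75
ee_pos: [0.5904, -0.0389, 0.5376]
eef_rot: [-3.14, -0.0, 1.631]
force: [0.6, 0.3, -1.7]
grip_width: 0.0069
grip_force: 50.0
```

```bash
python3 -c "
from h import *
go([(.583,-.229,.54,1.491)])"
```

```text
t 5.75 at [ 0.5904 -0.0389  0.5376] yaw 1.6308 q [-0.13  0.34  1.17 -0.    1.64 -0.19]
slide [-0.1893, -0.0188, -0.0024] spin 0.14 dist 0.19
```

>>> {"api": "jog_arm", "payload": {
  "rows": [
    {"gripper": 0.0,"slide": [-0.03,-0.003,0],"spin": 0.03},
    {"gripper": 0.0,"slide": [-0.06,-0.006,0],"spin": 0.05},
    {"gripper": 0.0,"slide": [-0.09,-0.009,0],"spin": 0.08},
    {"gripper": 0.0,"slide": [-0.12,-0.012,0],"spin": 0.1},
    {"gripper": 0.0,"slide": [-0.15,-0.015,0],"spin": 0.12},
    {"gripper": 0.0,"slide": [-0.175,-0.018,0],"spin": 0.14},
    {"gripper": 0.0,"slide": [-0.189,-0.019,0],"spin": 0.14},
    {"gripper": 0.0,"slide": [-0.189,-0.019,0],"spin": 0.14}
  ]
}}

```text
time_s: 6.55
ee_pos: [0.5833, -0.2285, 0.5375]
eef_rot: [-3.14, -0.0, 1.491]
force: [0.1, 1.0, -2.7]
grip_width: 0.0068
grip_force: 50.0
```

>>> {"api": "jog_arm", "payload": {
  "rows": [
    {"gripper": 0.0,"slide": [0,0,0.01],"spin": 0},
    {"gripper": 0.0,"slide": [0,0,0.03],"spin": 0},
    {"gripper": 0.0,"slide": [0,0,0.04],"spin": 0},
    {"gripper": 0.0,"slide": [0,0,0.04],"spin": 0},
    {"gripper": 0.0,"slide": [0,0,0.04],"spin": 0}
  ]
}}

```text
time_s: 7.05
ee_pos: [0.5823, -0.2257, 0.5114]
eef_rot: [3.114, 0.011, 1.493]
force: [14.1, -13.2, 67.4]
grip_width: 0.0062
grip_force: 50.0
```

Run:
```python
from h import *
ims=[]
for n in("scene","top"):
    p,d=cams.camera(n);X=cloud(n,d);x,y,z=X[...,0],X[...,1],X[...,2]
    m=(d>0)&(x>.5)&(x<.66)&(y>-.205)&(y<-.13)&(z>.3)&(z<.34); P=X[m]
    if len(P):print(n,len(P),P.mean(0).round(3),P.min(0).round(3),P.max(0).round(3))
    m=(d>0)&(x>.5)&(x<.66)&(y>-.3)&(y<-.1)&(z>.205)&(z<.236); P=X[m]
    if len(P):print(n,'basket',len(P),P.mean(0).round(3),P.min(0).round(3),P.max(0).round(3))
    ims.append(cv2.resize(p[190:330,150:350] if n=="scene" else p[110:250,260:460],(400,280)))
cv2.imwrite("pics/h1.png",np.hstack(ims)[:,:,::-1])
go([(.583,-.229,.401,1.491)])
```

```text
scene 66 [ 0.588 -0.146  0.316] [ 0.552 -0.156  0.3  ] [ 0.617 -0.138  0.339]
scene basket 182 [ 0.601 -0.217  0.231] [ 0.542 -0.24   0.214] [ 0.659 -0.197  0.236]
top 36 [ 0.582 -0.145  0.315] [ 0.55  -0.154  0.3  ] [ 0.609 -0.139  0.34 ]
top basket 57 [ 0.634 -0.206  0.227] [ 0.578 -0.233  0.211] [ 0.658 -0.197  0.236]
t 7.15 at [ 0.5824 -0.2256  0.5111] yaw 1.4932 q [-0.43  0.42  1.12 -0.    1.58 -0.35]
slide [-0.0033, 0.0009, 0.1101] spin 0.002 dist 0.11
```

View pics/h1.png

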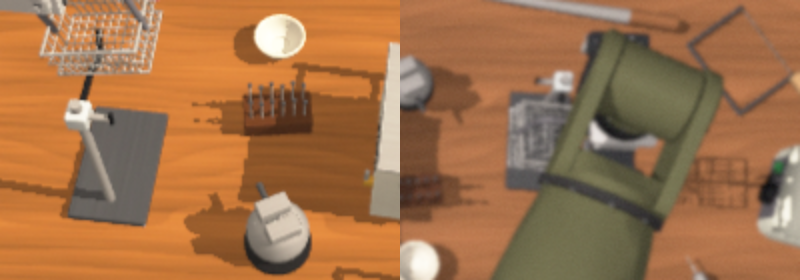

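The picture shows the basket standing on the hook: left half, at (100,40), the hook pokes into its mesh. Lowering from above can't work, because the hook has to enter between bail and basket from the front. I'll lift, back off toward -x, lower, then slide in over the tip.

>>> {"api": "jog_arm", "payload": {
  "rows": [
    {"gripper": 0.0,"slide": [0,0,-0.03],"spin": 0},
    {"gripper": 0.0,"slide": [0,0,-0.05],"spin": 0},
    {"gripper": 0.0,"slide": [0,0,-0.06],"spin": 0},
    {"gripper": 0.0,"slide": [0,0,-0.06],"spin": 0}
  ]
}}

```text
time_s: 7.55
ee_pos: [0.5836, -0.2259, 0.5593]
eef_rot: [3.14, 0.0, 1.494]
force: [0.5, 0.3, -1.8]
grip_width: 0.0067
grip_force: 50.0
```

Run:
```python
from h import *
for n in("scene","top"):
    p,d=cams.camera(n);X=cloud(n,d);x,y,z=X[...,0],X[...,1],X[...,2]
    cv2.imwrite(f"pics/h2{n}.png",p[:,:,::-1])
    for z0,z1 in((.22,.28),(.28,.33),(.33,.4)):
        m=(d>0)&(x>.5)&(x<.66)&(y>-.2)&(y<-.13)&(z>z0)&(z<z1); P=X[m]
        if len(P):print(n,len(P),P.mean(0).round(3),P.min(0).round(3),P.max(0).round(3))
go([(.485,-.221,.54,1.491)])
```

```text
scene 17 [ 0.62  -0.198  0.231] [ 0.567 -0.2    0.221] [ 0.659 -0.197  0.242]
scene 538 [ 0.584 -0.165  0.303] [ 0.538 -0.2    0.285] [ 0.624 -0.131  0.33 ]
scene 270 [ 0.586 -0.154  0.349] [ 0.542 -0.199  0.33 ] [ 0.625 -0.137  0.399]
top 8 [ 0.647 -0.198  0.232] [ 0.575 -0.2    0.223] [ 0.66  -0.196  0.24 ]
top 313 [ 0.584 -0.159  0.302] [ 0.54  -0.199  0.282] [ 0.622 -0.132  0.33 ]
top 136 [ 0.584 -0.151  0.347] [ 0.543 -0.191  0.33 ] [ 0.623 -0.137  0.398]
t 7.65 at [ 0.5839 -0.2264  0.5572] yaw 1.4934 q [-0.43  0.43  1.    0.    1.71 -0.35]
slide [-0.0022, -0.099, 0.0172] spin 0.002 dist 0.1
```

>>> {"api": "jog_arm", "payload": {
  "rows": [
    {"gripper": 0.0,"slide": [0,-0.015,0],"spin": 0},
    {"gripper": 0.0,"slide": [0,-0.04,0],"spin": 0},
    {"gripper": 0.0,"slide": [0,-0.065,0.01],"spin": 0},
    {"gripper": 0.0,"slide": [0,-0.09,0.03],"spin": 0},
    {"gripper": 0.0,"slide": [0,-0.105,0.055],"spin": 0},
    {"gripper": 0.0,"slide": [0,-0.105,0.08],"spin": 0},
    {"gripper": 0.0,"slide": [0,-0.105,0.09],"spin": 0},
    {"gripper": 0.0,"slide": [0,-0.105,0.09],"spin": 0}
  ]
}}

```text
time_s: 8.45
ee_pos: [0.479, -0.2186, 0.467]
eef_rot: [-3.139, -0.001, 1.493]
force: [1.0, -0.3, -1.2]
grip_width: 0.0064
grip_force: 50.0
```

Run:
```python
from h import *
o=telemetry.get_obs();gz=o["ee_pos"][2]-.18
ims=[]
for n in("scene","wrist"):
    p,d=cams.camera(n)
    if n=="scene":X=cloud(n,d)
    else:
        i=cams.camera_info("wrist");K=np.array(i["camera_matrix"]);T=np.array(i["tool_from_camera"])
        w=o["eef_rot"][2];R=np.array([[np.cos(w),np.sin(w),0],[np.sin(w),-np.cos(w),0],[0,0,-1]])
        v,u=np.mgrid[0:420,0:560]
        c=np.stack([(u-K[0,2])/K[0,0]*d,(v-K[1,2])/K[1,1]*d,d],-1)
        X=(c@T[:3,:3].T+T[:3,3])@R.T+o["ee_pos"]
    x,y,z=X[...,0],X[...,1],X[...,2]
    box=(d>0)&(x>.42)&(x<.55)&(y>-.30)&(y<-.10)
    # bail top
    m=box&(y>-.215)&(z>gz-.02)&(z<gz+.02);P=X[m];
    if len(P)>5:
        print(n,"bail",len(P),P.mean(0).round(3),P.min(0).round(3),P.max(0).round(3),"dz/dy",np.polyfit(P[:,1],P[:,2],1).round(3))
    m=box&(z>gz-.14)&(z<gz-.05);P=X[m]
    if len(P):
        print(n,"basket",len(P),np.percentile(P,2,axis=0).round(3),np.percentile(P,98,axis=0).round(3))
        for a in np.arange(-.29,-.12,.02):
            s=P[abs(P[:,1]-a)<.01]
            if len(s):print(round(a,2),np.percentile(s[:,2],[2,98]).round(3),end=' ')
        print()
    ims.append(cv2.resize(p[130:330,130:390],(520,400)) if n=="scene" else p[10:410,:280])
cv2.imwrite("pics/h3.png",np.hstack(ims)[:,:,::-1])
go([(.583,-.229,.434,1.491)])
```

```text
scene bail 108 [ 0.484 -0.183  0.288] [ 0.463 -0.214  0.268] [ 0.496 -0.135  0.307] dz/dy [-0.009  0.286]
scene basket 769 [ 0.431 -0.24   0.187] [ 0.515 -0.126  0.235]
-0.25 [0.221 0.231] -0.23 [0.185 0.234] -0.21 [0.188 0.234] -0.19 [0.193 0.236] -0.17 [0.195 0.233] -0.15 [0.2   0.236] -0.13 [0.204 0.236] 
wrist bail 1613 [ 0.481 -0.194  0.291] [ 0.465 -0.211  0.267] [ 0.496 -0.135  0.307] dz/dy [-0.039  0.283]
wrist basket 7419 [ 0.433 -0.239  0.187] [ 0.515 -0.126  0.235]
-0.25 [0.223 0.231] -0.23 [0.185 0.236] -0.21 [0.188 0.235] -0.19 [0.192 0.236] -0.17 [0.196 0.229] -0.15 [0.2   0.232] -0.13 [0.205 0.235] 
t 8.55 at [ 0.4792 -0.2186  0.4691] yaw 1.493 q [-0.5   0.21  1.49  0.    1.45 -0.42]
slide [-0.0023, 0.1043, 0.0351] spin 0.002 dist 0.11
```

View pics/h3.png

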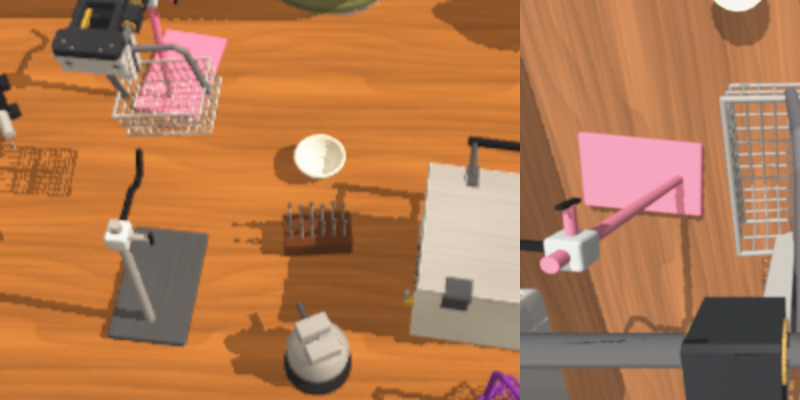

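The basket is still held, and the left half shows it well clear of the hook (bail at about (160,50), hook tip at (138,155)). It has tilted about 0.2 rad and slid in the pads, so I'll measure the bail line exactly.

Run:
```python
from h import *
o=telemetry.get_obs();gz=o["ee_pos"][2]-.18
for n in("scene","wrist","top"):
    p,d=cams.camera(n)
    if n!="wrist":X=cloud(n,d)
    else:
        i=cams.camera_info("wrist");K=np.array(i["camera_matrix"]);T=np.array(i["tool_from_camera"])
        w=o["eef_rot"][2];R=np.array([[np.cos(w),np.sin(w),0],[np.sin(w),-np.cos(w),0],[0,0,-1]])
        v,u=np.mgrid[0:420,0:560]
        c=np.stack([(u-K[0,2])/K[0,0]*d,(v-K[1,2])/K[1,1]*d,d],-1)
        X=(c@T[:3,:3].T+T[:3,3])@R.T+o["ee_pos"]
    x,y,z=X[...,0],X[...,1],X[...,2]
    for a in np.arange(-.28,-.12,.008):
        m=(d>0)&(x>.42)&(x<.55)&(abs(y-a)<.004)&(z>.25)&(z<.36);P=X[m]
        if len(P)>2:print(n,round(a,3),len(P),P.mean(0)[[0,2]].round(3),np.percentile(P[:,2],[5,95]).round(3))
print(o["ee_pos"])
```

```text
scene -0.248 10 [0.476 0.259] [0.251 0.267]
scene -0.24 8 [0.475 0.255] [0.251 0.26 ]
scene -0.224 8 [0.494 0.282] [0.279 0.285]
scene -0.216 11 [0.494 0.291] [0.281 0.308]
scene -0.208 107 [0.483 0.304] [0.279 0.328]
scene -0.2 9 [0.484 0.32 ] [0.319 0.322]
scene -0.192 13 [0.484 0.322] [0.319 0.325]
scene -0.184 12 [0.484 0.323] [0.319 0.326]
scene -0.176 17 [0.48  0.315] [0.251 0.327]
scene -0.168 15 [0.48  0.316] [0.251 0.329]
scene -0.16 17 [0.484 0.322] [0.308 0.328]
scene -0.152 25 [0.479 0.303] [0.253 0.325]
scene -0.144 45 [0.481 0.291] [0.254 0.317]
scene -0.136 72 [0.48 0.26] [0.251 0.282]
scene -0.128 4 [0.467 0.255] [0.253 0.257]
wrist -0.248 51 [0.478 0.31 ] [0.308 0.311]
wrist -0.24 180 [0.478 0.311] [0.309 0.313]
wrist -0.232 175 [0.479 0.314] [0.312 0.315]
wrist -0.224 282 [0.48  0.323] [0.314 0.353]
wrist -0.216 439 [0.48  0.328] [0.316 0.341]
wrist -0.208 3741 [0.481 0.315] [0.281 0.34 ]
wrist -0.2 271 [0.481 0.319] [0.318 0.321]
wrist -0.192 304 [0.482 0.321] [0.319 0.323]
wrist -0.184 332 [0.483 0.323] [0.321 0.324]
wrist -0.176 353 [0.483 0.324] [0.322 0.326]
wrist -0.168 420 [0.482 0.322] [0.251 0.328]
wrist -0.16 545 [0.478 0.316] [0.251 0.328]
wrist -0.152 569 [0.477 0.31 ] [0.252 0.325]
wrist -0.144 543 [0.476 0.297] [0.254 0.32 ]
wrist -0.136 1152 [0.475 0.257] [0.251 0.28 ]
wrist -0.128 21 [0.452 0.255] [0.251 0.257]
top -0.184 4 [0.483 0.323] [0.322 0.325]
top -0.176 10 [0.483 0.325] [0.323 0.328]
top -0.168 13 [0.473 0.309] [0.251 0.329]
top -0.16 16 [0.476 0.311] [0.25  0.331]
top -0.152 16 [0.475 0.309] [0.255 0.324]
top -0.144 18 [0.475 0.296] [0.251 0.32 ]
top -0.136 57 [0.472 0.258] [0.251 0.279]
[ 0.47918006 -0.21863276  0.46914456]
```

>>> {"api": "jog_arm", "payload": {
  "rows": [
    {"gripper": 0.0,"slide": [0.002,0,0.015],"spin": 0},
    {"gripper": 0.0,"slide": [0.002,0,0.035],"spin": 0},
    {"gripper": 0.0,"slide": [0.002,0,0.05],"spin": 0},
    {"gripper": 0.0,"slide": [0.002,0,0.057],"spin": 0},
    {"gripper": 0.0,"slide": [0.002,0,0.057],"spin": 0},
    {"gripper": 0.0,"slide": [0.002,0,0.057],"spin": 0}
  ]
}}

```text
time_s: 9.3
ee_pos: [0.4791, -0.2167, 0.4126]
eef_rot: [3.141, 0.0, 1.493]
force: [-0.1, 0.0, -1.5]
grip_width: 0.006
grip_force: 50.0
```

Run:
```python
from h import *
go([(.583,-.225,.411,1.491)])
p,d=cams.camera("scene");X=cloud("scene",d);x,y,z=X[...,0],X[...,1],X[...,2]
for a in np.arange(-.2,-.15,.008):
    m=(d>0)&(x>.42)&(x<.55)&(abs(y-a)<.004)&(z>.24)&(z<.3);P=X[m]
    if len(P)>2:print(round(a,3),len(P),P.mean(0)[[0,2]].round(3),P[:,2].max().round(3))
```

```text
t 9.3 at [ 0.4791 -0.2167  0.4126] yaw 1.4928 q [-0.49  0.24  1.58  0.    1.32 -0.42]
slide [-0.0002, 0.1042, 0.0016] spin 0.002 dist 0.104
-0.2 13 [0.483 0.262] 0.267
-0.192 15 [0.484 0.264] 0.268
-0.184 9 [0.485 0.266] 0.269
-0.176 9 [0.486 0.269] 0.271
-0.168 12 [0.486 0.269] 0.272
-0.16 10 [0.486 0.27 ] 0.273
-0.152 16 [0.486 0.266] 0.27
```

>>> {"api": "jog_arm", "payload": {
  "rows": [
    {"gripper": 0.0,"slide": [0,0.01,0],"spin": 0},
    {"gripper": 0.0,"slide": [0,0.028,0],"spin": 0},
    {"gripper": 0.0,"slide": [0,0.046,0],"spin": 0},
    {"gripper": 0.0,"slide": [0,0.064,0],"spin": 0},
    {"gripper": 0.0,"slide": [0,0.082,0],"spin": 0},
    {"gripper": 0.0,"slide": [0,0.095,0],"spin": 0},
    {"gripper": 0.0,"slide": [0,0.101,0],"spin": 0},
    {"gripper": 0.0,"slide": [0,0.101,0],"spin": 0}
  ]
}}

```text
time_s: 10.15
ee_pos: [0.5803, -0.2244, 0.4115]
eef_rot: [-3.142, -0.0, 1.493]
force: [0.4, -0.2, -2.4]
grip_width: 0.0066
grip_force: 50.0
```

Run:
```python
from h import *
go([(.583,-.225,.373,1.491)])
ims=[]
for n in("scene","top"):
    p,d=cams.camera(n);X=cloud(n,d);x,y,z=X[...,0],X[...,1],X[...,2]
    for a in (-.184,-.176,-.168,-.16):
        m=(d>0)&(x>.52)&(x<.65)&(abs(y-a)<.004)&(z>.24)&(z<.3);P=X[m]
        if len(P)>2:print(n,round(a,3),len(P),P.mean(0)[[0,2]].round(3),P[:,2].max().round(3))
    ims.append(cv2.resize(p[190:330,150:350] if n=="scene" else p[110:250,260:460],(400,280),interpolation=3))
cv2.imwrite("pics/h4.png",np.hstack(ims)[:,:,::-1])
```

```text
t 10.15 at [ 0.5803 -0.2244  0.4115] yaw 1.4932 q [-0.43  0.46  1.29  0.    1.39 -0.35]
slide [-0.0003, 0.0027, 0.0385] spin 0.002 dist 0.039
scene -0.184 16 [0.586 0.266] 0.272
scene -0.176 12 [0.587 0.268] 0.27
scene -0.168 16 [0.588 0.27 ] 0.275
scene -0.16 16 [0.588 0.265] 0.272
top -0.176 9 [0.583 0.268] 0.27
top -0.168 10 [0.585 0.267] 0.27
top -0.16 13 [0.584 0.265] 0.269
```

View pics/h4.png

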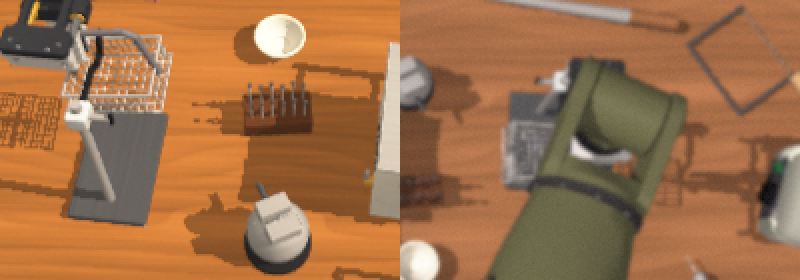

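The hook, left half at (90,60), now passes over the basket and under the bail. I'll lower onto the saddle.

>>> {"api": "jog_arm", "payload": {
  "rows": [
    {"gripper": 0.0,"slide": [0,0,0.01],"spin": 0},
    {"gripper": 0.0,"slide": [0,0,0.02],"spin": 0},
    {"gripper": 0.0,"slide": [0,0,0.028],"spin": 0},
    {"gripper": 0.0,"slide": [0,0,0.033],"spin": 0},
    {"gripper": 0.0,"slide": [0,0,0.035],"spin": 0},
    {"gripper": 0.0,"slide": [0,0,0.035],"spin": 0}
  ]
}}

```text
time_s: 10.85
ee_pos: [0.5797, -0.2245, 0.3764]
eef_rot: [-3.141, -0.0, 1.493]
force: [0.1, -0.0, -1.7]
grip_width: 0.0069
grip_force: 50.0
```

>>> {"api": "jog_arm", "payload": {
  "rows": [
    {"gripper": 0.0,"slide": [0,0,0.002],"spin": 0},
    {"gripper": 0.0,"slide": [0,0,0.003],"spin": 0},
    {"gripper": 0.0,"slide": [0,0,0.003],"spin": 0}
  ]
}}

```text
time_s: 11.15
ee_pos: [0.5798, -0.2245, 0.374]
eef_rot: [3.141, 0.0, 1.493]
force: [3.0, -0.2, -0.4]
grip_width: 0.0067
grip_force: 50.0
```

>>> {"api": "jog_arm", "payload": {
  "rows": [
    {"gripper": 0.0,"slide": [0,0.003,0],"spin": 0},
    {"gripper": 0.0,"slide": [0,0.003,0.002],"spin": 0},
    {"gripper": 0.0,"slide": [0,0.003,0.003],"spin": 0},
    {"gripper": 0.0,"slide": [0,0.003,0.003],"spin": 0}
  ]
}}

```text
time_s: 11.55
ee_pos: [0.5828, -0.2247, 0.3718]
eef_rot: [3.14, 0.0, 1.493]
force: [-0.8, 1.9, 8.0]
grip_width: 0.0061
grip_force: 50.0
```

It is seated, so I open slowly.

>>> {"api": "jog_arm", "payload": {
  "rows": [
    {"gripper": 0.012,"slide": [0,0,-0.001],"spin": 0},
    {"gripper": 0.02,"slide": [0,0,-0.001],"spin": 0},
    {"gripper": 0.03,"slide": [0,0,-0.001],"spin": 0},
    {"gripper": 0.04,"slide": [0,0,-0.001],"spin": 0},
    {"gripper": 0.04,"slide": [0,0,-0.001],"spin": 0},
    {"gripper": 0.04,"slide": [0,0,-0.001],"spin": 0}
  ]
}}

```text
time_s: 12.15
ee_pos: [0.5827, -0.2247, 0.3715]
eef_rot: [-3.141, -0.0, 1.493]
force: [0.0, -0.2, 1.1]
grip_width: 0.0396
grip_force: 0.0
```

Run:
```python
from h import *
print(telemetry.get_obs()["force"],telemetry.get_obs()["grip_width"])
for n in("scene","top"):
    p,d=cams.camera(n);X=cloud(n,d);x,y,z=X[...,0],X[...,1],X[...,2]
    for a in (-.2,-.192,-.184,-.176,-.168,-.16,-.152,-.144):
        m=(d>0)&(x>.52)&(x<.65)&(abs(y-a)<.004)&(z>.195)&(z<.25);P=X[m]
        if len(P)>2:print(n,round(a,3),len(P),P.mean(0)[[0,2]].round(3),P[:,2].max().round(3))
```

```text
[ 0.04849936 -0.2485573   1.11226959] 0.039620499288827986
scene -0.2 87 [0.591 0.228] 0.243
scene -0.192 14 [0.588 0.225] 0.228
scene -0.184 12 [0.589 0.227] 0.234
scene -0.176 15 [0.589 0.229] 0.231
scene -0.168 12 [0.59  0.229] 0.231
scene -0.16 15 [0.591 0.226] 0.231
scene -0.152 28 [0.591 0.212] 0.225
top -0.176 8 [0.587 0.229] 0.233
top -0.168 9 [0.588 0.231] 0.233
top -0.16 10 [0.589 0.227] 0.231
top -0.152 11 [0.587 0.216] 0.225
```

>>> {"api": "jog_arm", "payload": {
  "rows": [
    {"gripper": 0.045,"slide": [0,0.003,-0.01],"spin": 0},
    {"gripper": 0.045,"slide": [0,0.003,-0.03],"spin": 0},
    {"gripper": 0.045,"slide": [0,0.003,-0.06],"spin": 0},
    {"gripper": 0.045,"slide": [0,0.003,-0.1],"spin": 0},
    {"gripper": 0.04,"slide": [0,0.003,-0.14],"spin": 0},
    {"gripper": 0.035,"slide": [0,0.003,-0.17],"spin": 0},
    {"gripper": 0.035,"slide": [0,0.003,-0.17],"spin": 0}
  ]
}}

```text
time_s: 12.95
ee_pos: [0.5849, -0.2245, 0.5473]
eef_rot: [3.134, 0.003, 1.493]
force: [0.9, 0.1, 0.3]
grip_width: 0.035
grip_force: 0.0
```

Run:
```python
from h import *
ims=[]
for n in("scene","top"):
    p,d=cams.camera(n);X=cloud(n,d);x,y,z=X[...,0],X[...,1],X[...,2]
    np.savez(f"{n}1.npz",p=p,d=d)
    m=(d>0)&(x>.56)&(x<.61)&(y>-.27)&(y<-.13)&(z>.205)&(z<.25)
    for a in np.arange(-.264,-.13,.008):
        P=X[m&(abs(y-a)<.004)]
        if len(P)>2:print(n,round(a,3),len(P),P.mean(0)[[0,2]].round(3))
    # lid: plane & bar
    L=X[(d>0)&(x>.5)&(x<.68)&(y>.14)&(y<.32)&(z>.13)&(z<.17)];print("lid z",L[:,2].mean())
    B=X[(d>0)&(x>.46)&(x<.497)&(y>.17)&(y<.31)&(z>.13)&(z<.17)]
    f=np.polyfit(B[:,1],B[:,0],1);print("bar",len(B),B.mean(0).round(4),B.min(0).round(3),B.max(0).round(3),f.round(4))
    ims.append(cv2.resize(p[190:330,150:350] if n=="scene" else p[110:250,260:460],(400,280),interpolation=3))
cv2.imwrite("pics/h5.png",np.hstack(ims)[:,:,::-1])
go([(.4835,.242,.42,1.475)])
```

```text
scene -0.256 9 [0.583 0.21 ]
scene -0.248 13 [0.582 0.214]
scene -0.24 13 [0.584 0.216]
scene -0.232 14 [0.584 0.218]
scene -0.224 12 [0.585 0.22 ]
scene -0.216 15 [0.585 0.22 ]
scene -0.208 24 [0.588 0.224]
scene -0.2 68 [0.581 0.227]
scene -0.192 14 [0.588 0.226]
scene -0.184 14 [0.589 0.227]
scene -0.176 15 [0.59  0.229]
scene -0.168 13 [0.591 0.231]
scene -0.16 17 [0.591 0.226]
scene -0.152 23 [0.591 0.215]
lid z 0.14956545635340182
bar 247 [0.4846 0.2406 0.1525] [0.472 0.184 0.144] [0.497 0.303 0.158] [0.0869 0.4637]
top -0.208 9 [0.603 0.226]
top -0.2 18 [0.595 0.221]
top -0.192 10 [0.586 0.225]
top -0.184 6 [0.586 0.227]
top -0.176 9 [0.586 0.228]
top -0.168 9 [0.588 0.23 ]
top -0.16 12 [0.589 0.226]
top -0.152 7 [0.588 0.217]
lid z 0.14881632820259866
bar 194 [0.482  0.2396 0.1521] [0.47  0.185 0.144] [0.496 0.303 0.16 ] [0.0788 0.4631]
t 13.05 at [ 0.5856 -0.2249  0.5421] yaw 1.4928 q [-0.43  0.43  1.03  0.    1.68 -0.35]
slide [0.4575, -0.1382, 0.1221] spin 0.018 dist 0.493
```

View pics/h5.png

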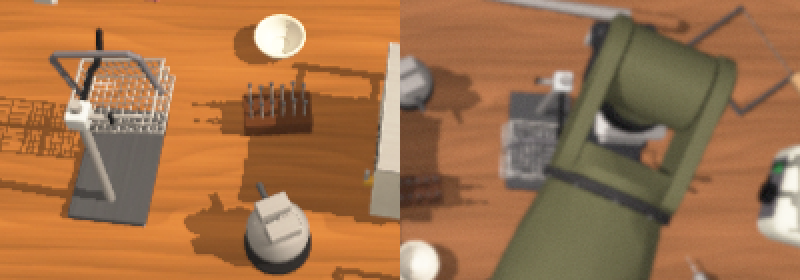

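The basket hangs freely: left half, bail over the hook at (100,60), about 6 mm from centre and tilted about 0.2 rad, so within limits. Next is the lid bar, with centre (0.483, 0.2435, 0.148) and grip yaw 1.487.

```bash
python3 -c "
from h import *
go([(.483,.2435,.54,1.487),(.483,.2435,.40,1.487)])"
```

```text
t 13.05 at [ 0.5856 -0.2249  0.5421] yaw 1.4928 q [-0.43  0.43  1.03  0.    1.68 -0.35]
slide [0.459, -0.1388, 0.0021] spin 0.006 dist 0.48
slide [0.459, -0.1388, 0.1421] spin 0.006 dist 0.5
```

>>> {"api": "jog_arm", "payload": {
  "rows": [
    {"gripper": 0.035,"slide": [0.02,-0.005,0],"spin": 0},
    {"gripper": 0.035,"slide": [0.06,-0.015,0],"spin": 0},
    {"gripper": 0.035,"slide": [0.1,-0.03,0],"spin": 0},
    {"gripper": 0.035,"slide": [0.14,-0.045,0],"spin": 0},
    {"gripper": 0.035,"slide": [0.18,-0.06,0],"spin": 0},
    {"gripper": 0.035,"slide": [0.22,-0.075,0],"spin": 0},
    {"gripper": 0.035,"slide": [0.26,-0.09,0],"spin": 0},
    {"gripper": 0.035,"slide": [0.3,-0.105,0],"spin": 0}
  ]
}}

```text
time_s: 13.85
ee_pos: [0.5037, 0.0838, 0.5404]
eef_rot: [-3.139, 0.0, 1.493]
force: [0.0, 0.0, -0.3]
grip_width: 0.0347
grip_force: 0.0
```

```bash
python3 -c "
from h import *
go([(.483,.2435,.54,1.487),(.483,.2435,.40,1.487)])"
```

```text
t 13.85 at [0.5037 0.0838 0.5404] yaw 1.4927 q [0.09 0.14 1.4  0.   1.6  0.17]
slide [0.1576, -0.0331, 0.0004] spin 0.006 dist 0.161
slide [0.1576, -0.0331, 0.1404] spin 0.006 dist 0.214
```

>>> {"api": "jog_arm", "payload": {
  "rows": [
    {"gripper": 0.035,"slide": [0.04,-0.01,0],"spin": 0.006},
    {"gripper": 0.035,"slide": [0.08,-0.02,0],"spin": 0.006},
    {"gripper": 0.035,"slide": [0.12,-0.028,0.02],"spin": 0.006},
    {"gripper": 0.035,"slide": [0.145,-0.032,0.06],"spin": 0.006},
    {"gripper": 0.035,"slide": [0.158,-0.033,0.1],"spin": 0.006},
    {"gripper": 0.035,"slide": [0.158,-0.033,0.13],"spin": 0.006},
    {"gripper": 0.035,"slide": [0.158,-0.033,0.14],"spin": 0.006},
    {"gripper": 0.035,"slide": [0.158,-0.033,0.14],"spin": 0.006}
  ]
}}

```text
time_s: 14.65
ee_pos: [0.4838, 0.2422, 0.4004]
eef_rot: [-3.139, 0.001, 1.487]
force: [0.1, -1.1, 0.4]
grip_width: 0.0346
grip_force: 0.0
```

Run:
```python
from h import *
go([(.483,.2435,.328,1.487)])
o=telemetry.get_obs()
p,d=cams.camera("wrist");i=cams.camera_info("wrist");K=np.array(i["camera_matrix"]);T=np.array(i["tool_from_camera"])
w=o["eef_rot"][2];R=np.array([[np.cos(w),np.sin(w),0],[np.sin(w),-np.cos(w),0],[0,0,-1]])
v,u=np.mgrid[0:420,0:560]
c=np.stack([(u-K[0,2])/K[0,0]*d,(v-K[1,2])/K[1,1]*d,d],-1)
X=(c@T[:3,:3].T+T[:3,3])@R.T+o["ee_pos"];x,y,z=X[...,0],X[...,1],X[...,2]
for a in np.arange(.18,.32,.01):
    P=X[(d>0)&(abs(y-a)<.004)&(x>.46)&(x<.51)&(z>.14)&(z<.165)]
    if len(P)>3:print(round(a,3),len(P),P.mean(0).round(4),P[:,0].min().round(3),P[:,0].max().round(3))
```

```text
t 14.65 at [0.4838 0.2422 0.4004] yaw 1.4867 q [ 0.4   0.28  1.55 -0.    1.31  0.48]
slide [0.0012, -0.0009, 0.0724] spin -0.0 dist 0.072
0.19 419 [0.4888 0.1908 0.1513] 0.47 0.506
0.2 140 [0.4775 0.2    0.1525] 0.472 0.483
0.21 153 [0.4787 0.2101 0.1523] 0.473 0.485
0.22 160 [0.4798 0.2201 0.1523] 0.474 0.486
0.23 167 [0.481  0.23   0.1525] 0.475 0.487
0.24 168 [0.4822 0.24   0.1526] 0.476 0.488
0.25 182 [0.4834 0.25   0.1524] 0.477 0.49
0.26 180 [0.4844 0.2599 0.1524] 0.478 0.49
0.27 187 [0.4859 0.27   0.1526] 0.48 0.492
0.28 193 [0.4867 0.28   0.1526] 0.481 0.493
0.29 331 [0.4934 0.2908 0.1521] 0.482 0.51
0.3 286 [0.4923 0.2993 0.1518] 0.483 0.509
```

>>> {"api": "jog_arm", "payload": {
  "rows": [
    {"gripper": 0.035,"slide": [0.001,-0.001,0.025],"spin": 0.033},
    {"gripper": 0.035,"slide": [0.001,-0.001,0.05],"spin": 0.033},
    {"gripper": 0.035,"slide": [0.001,-0.001,0.068],"spin": 0.033},
    {"gripper": 0.035,"slide": [0.001,-0.001,0.072],"spin": 0.033},
    {"gripper": 0.0,"slide": [0.001,-0.001,0.072],"spin": 0.033},
    {"gripper": 0.0,"slide": [0.001,-0.001,0.072],"spin": 0.033},
    {"gripper": 0.0,"slide": [0.001,-0.001,0.072],"spin": 0.033},
    {"gripper": 0.0,"slide": [0.001,-0.001,0.072],"spin": 0.033}
  ],
  "squeeze": 30
}}

```text
time_s: 15.5
ee_pos: [0.482, 0.2438, 0.3309]
eef_rot: [-3.138, -0.0, 1.454]
force: [-19.1, 0.6, 13.7]
grip_width: 0.0111
grip_force: 30.0
```

Run:
```python
from h import *
o=telemetry.get_obs();p=o["ee_pos"];print(o["grip_force"],o["grip_width"],o["force"])
r=.213;a0=np.arctan2(.148-.146,.213)
c=np.array([np.cos(.117),-np.sin(.117)])
pts=[]
for a in np.radians(np.arange(0,61,4)):
    s=r*(np.cos(a0)-np.cos(a0+a));z=r*(np.sin(a0+a)-np.sin(a0))
    pts.append((a,s,z)); print(round(np.degrees(a)),"along +tool y",round(s,4),"up",round(z,4))
```

```text
30.003565549850464 0.01108793644881321 [-19.09891888   0.5508853   13.71179151]
0 along +tool y 0.0 up 0.0
4 along +tool y 0.0007 up 0.0149
8 along +tool y 0.0024 up 0.0296
12 along +tool y 0.0051 up 0.0442
16 along +tool y 0.0088 up 0.0586
20 along +tool y 0.0135 up 0.0727
24 along +tool y 0.0192 up 0.0865
28 along +tool y 0.0259 up 0.0998
32 along +tool y 0.0334 up 0.1126
36 along +tool y 0.0419 up 0.1248
40 along +tool y 0.0511 up 0.1364
44 along +tool y 0.0612 up 0.1474
48 along +tool y 0.072 up 0.1576
52 along +tool y 0.0834 up 0.1671
56 along +tool y 0.0955 up 0.1757
60 along +tool y 0.1082 up 0.1835
```

>>> {"api": "jog_arm", "payload": {
  "rows": [
    {"gripper": 0.0,"slide": [0,-0.001,-0.003],"spin": 0},
    {"gripper": 0.0,"slide": [0,-0.001,-0.01],"spin": 0},
    {"gripper": 0.0,"slide": [0,0,-0.018],"spin": 0},
    {"gripper": 0.0,"slide": [0,0.001,-0.033],"spin": 0},
    {"gripper": 0.0,"slide": [0,0.004,-0.047],"spin": 0},
    {"gripper": 0.0,"slide": [0,0.008,-0.062],"spin": 0},
    {"gripper": 0.0,"slide": [0,0.0125,-0.076],"spin": 0},
    {"gripper": 0.0,"slide": [0,0.0125,-0.076],"spin": 0}
  ]
}}

```text
time_s: 16.3
ee_pos: [0.4953, 0.2418, 0.408]
eef_rot: [3.141, -0.001, 1.454]
force: [-8.0, 0.7, -0.2]
grip_width: 0.0112
grip_force: 30.0
```

```bash
python3 -c "
from h import *
go([])
p,d=cams.camera('scene');X=cloud('scene',d);x,y,z=X[...,0],X[...,1],X[...,2]
m=(d>0)&(x>.54)&(x<.685)&(y>.17)&(y<.28)&(z>.14)&(z<.3);P=X[m];f=np.polyfit(P[:,0],P[:,2],1);print(len(P),f,np.degrees(np.arctan(f[0])))"
```

```text
t 16.3 at [0.4953 0.2418 0.408 ] yaw 1.4536 q [0.39 0.3  1.51 0.   1.33 0.5 ]
3367 [-0.37574082  0.41037671] -20.593248905854775
```

>>> {"api": "jog_arm", "payload": {
  "rows": [
    {"gripper": 0.0,"slide": [0,0.004,-0.012],"spin": 0},
    {"gripper": 0.0,"slide": [0,0.01,-0.025],"spin": 0},
    {"gripper": 0.0,"slide": [0,0.0175,-0.038],"spin": 0},
    {"gripper": 0.0,"slide": [0,0.026,-0.05],"spin": 0},
    {"gripper": 0.0,"slide": [0,0.035,-0.0615],"spin": 0},
    {"gripper": 0.0,"slide": [0,0.045,-0.0725],"spin": 0},
    {"gripper": 0.0,"slide": [0,0.0555,-0.083],"spin": 0},
    {"gripper": 0.0,"slide": [0,0.0555,-0.083],"spin": 0}
  ]
}}

```text
time_s: 17.15
ee_pos: [0.5506, 0.2352, 0.4917]
eef_rot: [3.139, -0.002, 1.453]
force: [-11.4, 1.2, 9.6]
grip_width: 0.0115
grip_force: 30.0
```

```bash
python3 -c "
from h import *
go([(.5884,.231,.516,1.454)])
p,d=cams.camera('scene');X=cloud('scene',d);x,y,z=X[...,0],X[...,1],X[...,2]
m=(d>0)&(x>.60)&(x<.685)&(y>.17)&(y<.28)&(z>.145)&(z<.35);P=X[m];f=np.polyfit(P[:,2],P[:,0],1);print(len(P),f,np.degrees(np.arctan(1/f[0])))"
```

```text
t 17.15 at [0.5506 0.2352 0.4917] yaw 1.4535 q [0.34 0.37 1.24 0.   1.54 0.46]
slide [0.0002, 0.038, -0.0243] spin -0.001 dist 0.045
2872 [-0.89371877  0.82709292] -48.21224267380816
```

>>> {"api": "jog_arm", "payload": {
  "rows": [
    {"gripper": 0.0,"slide": [0,0.005,-0.005],"spin": 0},
    {"gripper": 0.0,"slide": [0,0.0105,-0.01],"spin": 0},
    {"gripper": 0.0,"slide": [0,0.016,-0.0145],"spin": 0},
    {"gripper": 0.0,"slide": [0,0.022,-0.019],"spin": 0},
    {"gripper": 0.0,"slide": [0,0.028,-0.023],"spin": 0},
    {"gripper": 0.0,"slide": [0,0.0345,-0.027],"spin": 0},
    {"gripper": 0.0,"slide": [0,0.0345,-0.027],"spin": 0},
    {"gripper": 0.0,"slide": [0,0.0345,-0.027],"spin": 0}
  ]
}}

```text
time_s: 18.0
ee_pos: [0.5844, 0.2313, 0.5176]
eef_rot: [3.14, -0.001, 1.454]
force: [-5.9, -0.0, 7.0]
grip_width: 0.0109
grip_force: 30.0
```

Run:
```python
from h import *
ims=[]
o=telemetry.get_obs();print(o["force"],o["grip_force"],o["ee_pos"])
for n in("scene","top"):
    p,d=cams.camera(n);X=cloud(n,d);x,y,z=X[...,0],X[...,1],X[...,2]
    m=(d>0)&(x>.60)&(x<.685)&(y>.17)&(y<.28)&(z>.15)&(z<.32);P=X[m]
    if len(P)>50:f=np.polyfit(P[:,2],P[:,0],1);print(n,len(P),np.degrees(np.arctan(1/f[0])))
    m=(d>0)&(x>.56)&(x<.61)&(y>-.27)&(y<-.13)&(z>.205)&(z<.25)
    print([X[m&(abs(y-a)<.004)].mean(0).round(3).tolist() for a in (-.24,-.176,-.168) if (m&(abs(y-a)<.004)).sum()>3])
    ims.append(cv2.resize(p,(400,300)))
cv2.imwrite("pics/end.png",np.hstack(ims)[:,:,::-1])
```

```text
[-5.91681612 -0.03552927  7.0326255 ] 30.0012069940567 [0.58438896 0.23128209 0.51761345]
scene 3482 -59.12658535525608
[[0.584, -0.24, 0.221], [0.589, -0.176, 0.226], [0.59, -0.168, 0.226]]
top 589 -58.06974284577186
[[0.581, -0.241, 0.221], [0.586, -0.175, 0.225], [0.586, -0.168, 0.225]]
```

View pics/end.png

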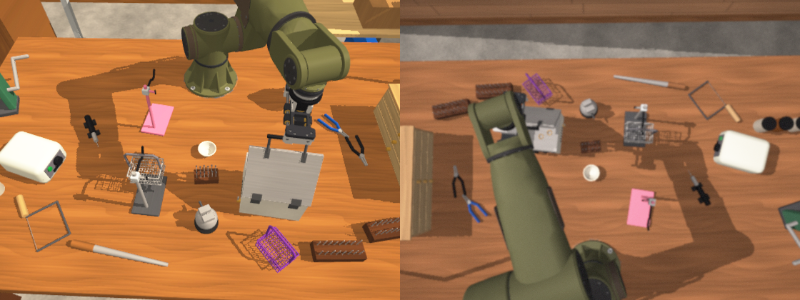

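The lid stands at about 59° in the fingers, left half at (285,175). The basket hangs nearly level on the hook at (147,165), and the bystanders haven't moved. I'll let it settle briefly and hand in.

>>> {"api": "jog_arm", "payload": {
  "rows": [
    {"gripper": 0.0,"slide": [0,0,0],"spin": 0},
    {"gripper": 0.0,"slide": [0,0,0],"spin": 0},
    {"gripper": 0.0,"slide": [0,0,0],"spin": 0},
    {"gripper": 0.0,"slide": [0,0,0],"spin": 0},
    {"gripper": 0.0,"slide": [0,0,0],"spin": 0}
  ]
}}

```text
time_s: 18.6
ee_pos: [0.5843, 0.2313, 0.5175]
eef_rot: [3.14, -0.001, 1.454]
force: [-6.1, 0.5, 6.3]
grip_width: 0.0109
grip_force: 30.0
```

```bash
python3 -c "
from h import *
print(workorder.hand_in())"
```

```text
the job is handed in; nothing more can be done
None
```

I handed the job in at 18.6 s: the basket hangs by its handle on the dark stand's hook, let go, and the gripper is holding the lid still at about 59°; the hand-in returned no verdict, and a first try from above pressed the basket onto the hook (67 N at the wrist) before I hung it from the front.

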